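# Feed a welded bracket through the chute flap

## Robot

A 6-joint arm with a two-finger parallel gripper is mounted at the origin on the work surface. World frame = base frame: x ahead of the robot, y to its left, z up, the work surface at z = 0. Lengths are in m, angles in degrees, forces in N, time in s.
With the tool pointing down it reaches from about 0.375 to 0.825 m from the base axis. Payload 5.5 kg.
Tool frame: the origin (TCP) lies at the very end of the fingers, on their centre line; the grasp point (between the pads) lies 19 mm behind it; z points along the fingers, y is the line along which they close (so a half turn about z gives the same grasp; the last joint's range is limited). The gripper opens to 85 mm and grips with 20 to 120 N. Pads are 22 mm wide; open, the fingers measure 114 mm over their backs; the gripper's body (76 mm by 85 mm) begins 54 mm behind the grasp point. The pads swing forward as they close: fully open they stand 13 mm farther back than shut.
Start: joints at [68.812, 17.962, -2.699, 69.339, 0, 90], TCP at [0.217, 0.559, 0.202] pointing down, gripper open.
Joint ranges: [-152.73, 152.73], [-39.44, 99.34], [-58.76, 71.6], [-118.89, 123.64], [-81.53, 83.1], [-180, 180]. Speed limits (degrees/s): [136.94, 136.94, 172.46, 180, 180, 180].

## Interface

Orientations are given as a 3x3 rotation matrix whose columns are the frame's x, y, z axes.
In Python, from bench import bot gives the robot as it stands.
- The arm moves only by the shell command python3 -m pendant 'ROWS'. ROWS is JSON, a list of rows, each a list of 3 entries, a list of its own where there are three numbers: the shift along the tool's x, y, z in mm, then the turn, a rotation vector about the tool's x, y, z in rad, then the finger opening in mm, from 0 to 85.4. A call has 1 to 5 rows; each row shifts and turns the commanded pose from where the row before left it, along the tool's axes as they then stand; what a row does not reach is not made up. A row lasts 1/8 s, in which the tool goes at most 62.5 mm and 10.7 degrees, less where a joint would pass 70% of its speed; a pose out of reach is approached as far as the arm can. A call with a gripper value outside its range is refused whole. The fingers move at their own pace and stop on an object; the grip force is fixed at half the most. Time passes only in rows, so rows that do not move let the fingers close. It gives the time, the measured TCP pose, the force, the opening and the grip force at its end, in the units of the state.
- bot.state(): the state, without advancing time (a new reading comes with each control period).
- bot.grab_frame(name): name is "side" or "top" or "wrist"; returns a dict with "color" (400x640x3 uint8, blue, green, red), "z_map" (400x640 float32, m along the optical axis (not along the pixel's ray), 0 where there is no reading), "K" (3x3 intrinsics, pixels), "D" ([k1, k2, p1, p2, k3] as OpenCV has them; the pictures are not rectified), "eye" and "orientation" of the camera in the world; the wrist camera has in their place "mount" (4x4, takes a point from camera to tool coordinates, whose origin is the TCP and whose axes are the flange's). Camera axes: x right, y up, looking along -z (the intrinsics and any distortion apply to the point x, -y, -z); pixel columns grow to the right and rows downward; lengths in m; the calibration is good to about 2 mm. A picture is of the moment at which its call begins: read the wrist's pose just before it.
- bot.finish_job(): hands the job in; it is judged then, once.
Trained networks look in the newest picture that a camera, given by its name, has taken for a name from the list of things; names that differ only in an ending like _2 or _b are one class to them, and where a whole thing is asked for, a point or a joint stands for the part that bears it (a point fixed in the world has none). Each returns a list of dicts, best first, with "p" (0 to 1); they miss things now and then, are a little off and sometimes report something else, mostly with a low value. They report only what shows in the picture. A call takes as long as a camera call. They do not tell look-alikes from the thing itself.
- bot.search_frame(camera, thing): "box" ([left, top, right, bottom] in pixels, round what is visible of it).
The state is a dict: "t": time; "joint_pos": joint angles; "qd": joint speeds; "effort": joint torques, N m; "tcp_pos": TCP position; "tool_rot": TCP orientation; "contact_force": force on the tool from outside, world axes, zero at the start; "wrist_torque": the same for the moment, N m; "gripper_width": opening from 0.0 (shut) to 1.0 (fully open); "gripper_force": force on a finger pad.
Only numpy, scipy, OpenCV 4.12 (cv2) and the standard library are available. Lean on these libraries where they do the work, as an engineer would, in place of code of your own. Each camera call takes 0.05 s, during which the arm holds its last target. There are 200 camera calls.

## Task

Push the finished bracket along the deck of the parts chute, in through the hanging flap and over the end of the sill, so that it slides down into the collecting pan; then draw back out so that the flap swings fully shut. Push it steadily with the fingertips, without shoving it so that it skids ahead, and do not lift or pick it up. Leave the pipe nipple, the electrode pail, the clamp and the chipping hammer where they are.

Things in the scene. Friction and masses are not known exactly. Their poses are not given: they have to be found in the camera images.
- chute: Grey sheet-steel parts chute fixed on the bench; place and direction vary. Origin: bench top (z = 0) below the mouth, at the back face of the spatter shield. x: level feed direction (deck, mouth, sill, ramp, pan); z up. Deck: flat smooth steel, 85 mm above the bench, x -250 to 0 mm, 320 mm wide. Shield: upright 4 mm sheet across the deck's end (x -4 to 0), 86 mm high.
- mouth (a point): Deck-level point in the middle of the mouth, axes as the chute. Mouth in the shield: 130 mm wide, 72 mm high under a 14 mm header. Two flared strips, 22 mm high, lead in: 130 mm apart at the mouth, 187 mm at x = -43 mm. Behind the shield the passage is 146 mm wide, under a clear roof 85 to 88 mm above the deck, x 0 to 165 mm.
- sill_end (a point): Middle of the sill's end edge, axes as the chute, at deck height, 55 mm beyond the mouth: the level sill behind the flap ends here and a smooth 38 degree ramp falls to the pan (open on top, 146 mm wide, floor 157 to 332 mm beyond the mouth). The bracket slides down by itself once its middle is past this edge; short of it, it stays lying and keeps the flap ajar.
- flap (a joint): Steel flap 138 wide x 73 x 2 mm, 0.14 kg, hinged along its top just behind the mouth, 77 mm above the deck; lower edge 4 mm above the deck. Value in rad: 0 hanging shut, grows as the lower edge swings inward (chute +x), at most 1.5; it cannot open outward. Yields to a light push, falls shut by its weight in under a second.
- bracket: Finished bracket of dark rolled steel: base plate 100 (its x) x 80 (y) x 10 mm with an upright tube stub, 44 mm diameter, 38 mm tall, welded on its middle; 0.55 to 0.9 kg. Lies loose on the deck before the mouth, up to 45 mm aside and turned up to 20 degrees. Origin: centre of the plate's underside; z up; x roughly along the chute's x.
- nipple: Bystander: short pipe nipple, 34 mm diameter, 50 mm tall, standing on the deck at the chute's +y side next to the spatter shield. Origin: centre of its underside.
- pail: Bystander: small stainless pail of welding electrodes, 110 mm diameter, 110 mm high, rods up to about 200 mm, standing on the bench. Origin: centre of its underside.
- chip_hammer: Bystander: chipping hammer lying on the bench, handle 150 mm along its -x, head 75 mm along +x, lower than 30 mm. Origin: on its underside at the handle's front end.
- clamp: Bystander: C clamp lying flat on the bench, about 150 x 120 mm, 20 mm high. Origin: on its underside, on the axis of its screw.
There are look-alikes about, which are no part of the job. Leave any purple look-alike of the bracket alone.

How it is judged (in metres and radians):
On the way, in this order (a step that is already met when the one before it is completed fails the run):
1. the bracket stands in the mouth and holds the flap open (value of joint flap above 0.3 rad and x of bracket in the frame of chute between -0.045 and 0.05 m), for 0.1 s.
2. the bracket has slid down into the pan (x of bracket in the frame of chute above 0.13 m and z of bracket in the frame of chute below 0.05 m), for 0.1 s.
At the end, for the whole second after the job is handed in: The bracket lies still in the collecting pan (its origin 130 to 330 mm beyond the mouth and less than 50 mm above the bench) and the flap hangs shut (within 0.08 rad) (all of step 2 and x of bracket in the frame of chute below 0.33 m and linear speed of bracket below 0.03 m/s and value of joint flap below 0.08 rad); the robot touches nothing.
It fails at once if the bracket is lifted off the deck by more than 12 mm (z of bracket in the frame of chute above 0.097 m).
It fails at once if the bracket is tipped up by more than 0.35 rad before it is in the mouth (angle between bracket's own z axis and vertical above 0.35 rad and x of bracket in the frame of chute below -0.02 m).
It fails at once if the bracket is struck or shoved so that it skids (over 0.45 m/s on the deck) (linear speed of bracket above 0.45 m/s and x of bracket in the frame of chute below 0.03 m).
It fails at once if the pipe nipple, pail, chipping hammer or clamp is moved by more than 20 mm (distance of any of nipple, pail, chip_hammer, clamp from where it was at the start of the episode above 0.02 m).
It also fails if it takes over 54 s, if anything falls off the work surface, if the arm or the gripper's body presses on something with over 40 N, if the wrist force passes 120 N, or if a joint passes its speed limit or range.

## Working session

There is one attempt and no reset: what is moved stays moved. The work goes in short steps, Python scripts to look and compute and a shell command to move; the robot and the scene stay as the last step left them, time stands still between calls to the robot, and variables do not carry over. Pictures are saved under pics/ and viewed, at most 10 in all, crops included, and the job is handed in when it is done.

```bash
mkdir -p pics; cat > h.py <<'E'
import numpy as np,cv2
from bench import bot
def pts(f,uv,z=None):
    """pixels -> world using z_map (fixed cams)"""
    uv=np.array(uv,float).reshape(-1,1,2)
    n=cv2.undistortPoints(uv,np.array(f["K"]),np.array(f["D"])).reshape(-1,2)
    d=np.array([f["z_map"][int(round(v)),int(round(u))] for u,v in uv.reshape(-1,2)])
    R=np.array(f["orientation"]);e=np.array(f["eye"])
    r=np.c_[n[:,0],-n[:,1],-np.ones(len(n))]@R.T
    if z is not None: d=(z-e[2])/r[:,2]
    return e+r*d[:,None]
def cloud(f):
    v,u=np.mgrid[0:400,0:640]
    P=pts(f,np.c_[u.ravel(),v.ravel()]).reshape(400,640,3)
    P[f["z_map"]<=0]=np.nan
    return P
E
python3 - <<'E'
from h import *
for c in("top","side"):
    f=bot.grab_frame(c);cv2.imwrite(f"pics/{c}0.png",f["color"]);np.savez(f"{c}0.npz",**{k:np.array(v) for k,v in f.items()})
    for t in("chute","bracket","nipple","flap","pail","clamp","chip_hammer"):
        print(c,t,[(round(d["p"],2),np.round(d["box"]).astype(int).tolist()) for d in bot.search_frame(c,t)][:4])
s=bot.state();print(s["tool_rot"],s["tcp_pos"],s["t"])
E
```

```text
top chute [(0.8, [272, 64, 394, 258])]
top bracket [(0.95, [327, 189, 358, 221]), (0.82, [408, 218, 436, 259]), (0.66, [387, 270, 421, 305]), (0.16, [312, 159, 357, 169])]
top nipple [(0.48, [283, 162, 296, 180])]
top flap [(0.48, [311, 160, 354, 169])]
top pail [(0.81, [136, 174, 188, 213]), (0.28, [273, 63, 392, 257])]
top clamp [(0.85, [404, 132, 446, 194])]
top chip_hammer [(0.82, [455, 201, 506, 279])]
side chute [(0.59, [262, 166, 449, 284])]
side bracket [(0.89, [283, 301, 324, 332]), (0.66, [342, 292, 386, 319]), (0.65, [311, 212, 354, 236])]
side nipple [(0.46, [321, 182, 330, 195]), (0.31, [346, 185, 366, 216])]
side flap [(0.75, [342, 185, 368, 217])]
side pail [(0.67, [239, 140, 264, 189])]
side clamp [(0.56, [393, 258, 467, 292])]
side chip_hammer [(0.74, [346, 305, 433, 379])]
[[-9.32403915e-01  3.61417954e-01  3.29641658e-05]
 [ 3.61417955e-01  9.32403915e-01  2.82450524e-05]
 [-2.05276481e-05  3.82496389e-05 -9.99999999e-01]] [0.21686141 0.5594506  0.20250818] 0.8
```

View pics/top0.png

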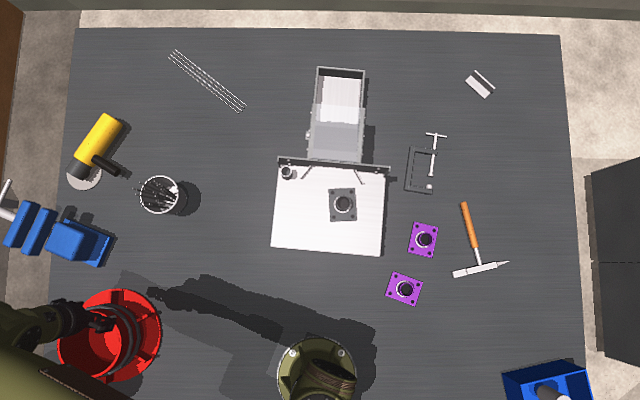

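View pics/side0.png

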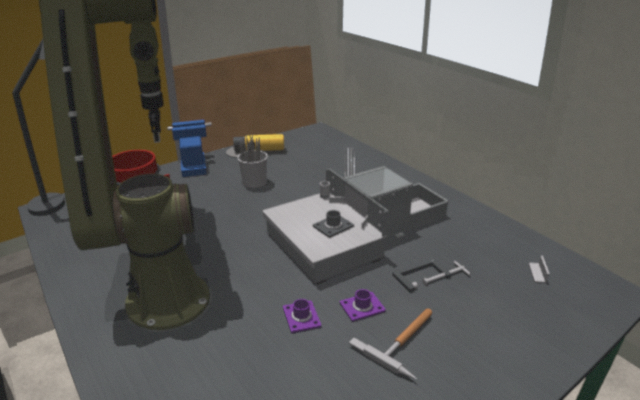

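The top view shows the dark bracket at about (343,204) on the white deck, the shield at row ~160, the nipple at (287,172) and the purple look-alikes off the chute. I'll measure the chute frame and the bracket next.

```bash
python3 - <<'E'
from h import *
f=dict(np.load("top0.npz"));P=cloud(f);g=f["color"].max(2)
z=P[...,2]
m=(abs(z-.085)<.008)
m[:,:265]=0;m[:,400:]=0;m[:165]=0;m[262:]=0
n,l,st,_=cv2.connectedComponentsWithStats(m.astype(np.uint8));k=1+st[1:,4].argmax()
print("deck z",np.median(z[l==k]))
m=(l==k)|((abs(z-.095)<.03)&(l>=0));m[:,:265]=0;m[:,400:]=0;m[:150]=0;m[262:]=0
# deck rectangle: pixel edges -> world at z=.085
mm=(g>150).astype(np.uint8);mm[:165]=0;mm[262:]=0;mm[:,:265]=0;mm[:,400:]=0
c=max(cv2.findContours(mm,0,2)[0],key=cv2.contourArea).reshape(-1,2)
W=pts(f,c,.085)[:,:2].astype(np.float32)
r=cv2.minAreaRect(W);print("deck",r,"\n",cv2.boxPoints(r))
# bracket plate z~.095
d=((g<130)).astype(np.uint8);d[:185]=0;d[225:]=0;d[:,:322]=0;d[:,362:]=0
c=max(cv2.findContours(d,0,2)[0],key=cv2.contourArea).reshape(-1,2)
W=pts(f,c,.095)[:,:2].astype(np.float32)
r=cv2.minAreaRect(W);print("bracket",r,"\n",cv2.boxPoints(r))
# shield top
s=(z>.16)&(z<.19);s[:140]=0;s[185:]=0;s[:,:270]=0;s[:,395:]=0
Q=P[s];print("shieldtop",len(Q),np.median(Q[:,2]))
vx=cv2.fitLine(Q[:,:2].astype(np.float32),cv2.DIST_HUBER,0,.01,.01).ravel();print(vx)
t=(Q[:,:2]-vx[2:])@vx[:2];print(vx[2:]+vx[:2]*t.min(),vx[2:]+vx[:2]*t.max())
# tube top
T=P[185:225,322:362].reshape(-1,3);T=T[(T[:,2]>.125)&(T[:,2]<.145)];print("tube",len(T),T.mean(0),(T.min(0)+T.max(0))/2)
i=cv2.resize(f["color"][140:270,260:410],None,fx=5,fy=4.6,interpolation=2);cv2.imwrite("pics/crop1.png",i)
E
```

```text
deck z 0.08592864809072032
deck ((0.5064010620117188, -0.03133511543273926), (0.3272622525691986, 0.2572234869003296), 85.24449920654297) 
 [[ 0.3646664  -0.18374053]
 [ 0.6210044  -0.20506537]
 [ 0.6481357   0.1210703 ]
 [ 0.39179772  0.14239514]]
bracket ((0.5179592967033386, -0.0716947466135025), (0.0963284969329834, 0.07822306454181671), 3.099855899810791) 
 [[ 0.46775052 -0.03524499]
 [ 0.47198054 -0.1133536 ]
 [ 0.56816804 -0.10814451]
 [ 0.563938   -0.0300359 ]]
shieldtop 1439 0.173787443264946
[ 0.05817223  0.9983066   0.6548966  -0.04659485]
[ 0.6458656  -0.20157818] [0.66426608 0.1141966 ]
tube 58 [ 0.51727426 -0.07153161  0.13341917] [ 0.51690241 -0.07141597  0.13270114]
```

View pics/crop1.png

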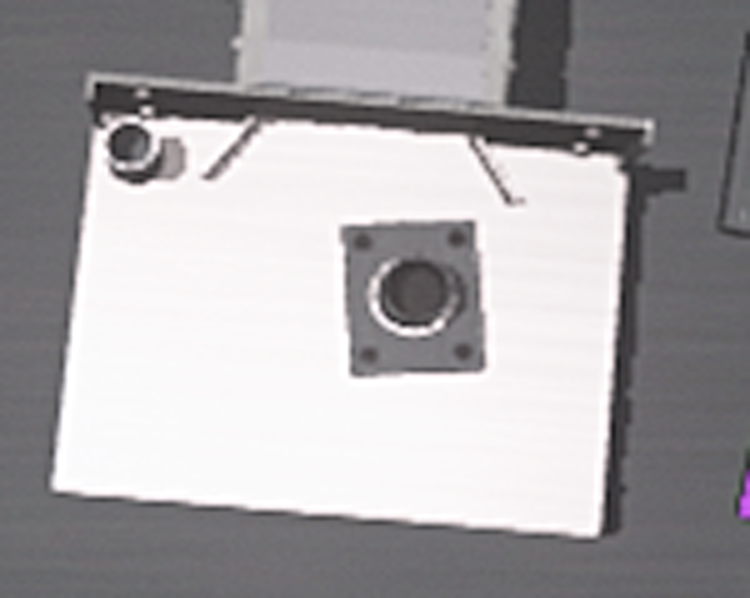

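The crop shows the chute's feed direction turned slightly to the right, the flared strips at the mouth (crop 262,122 and 472,138) and the bracket aside to the right. I'll refine the frame with edge fits.

```bash
python3 - <<'E'
from h import *
f=dict(np.load("top0.npz"));P=cloud(f);g=f["color"].max(2).astype(float)
print("eye",f["eye"])
def edge(a,b,vert,z):
    # subpixel edges of strongest gradient near line a->b
    out=[]
    for t in np.linspace(.06,.94,40):
        u,v=np.array(a)+t*(np.array(b)-np.array(a))
        if vert: vv=int(round(v));s=np.arange(int(u)-5,int(u)+6);L=g[vv,s]
        else: uu=int(round(u));s=np.arange(int(v)-5,int(v)+6);L=g[s,uu]
        d=abs(np.diff(L));x=((s[:-1]+.5)*d**2).sum()/(d**2).sum()
        out.append((x,vv) if vert else (uu,x))
    W=pts(f,out,z)[:,:2].astype(np.float32)
    l=cv2.fitLine(W,cv2.DIST_HUBER,0,.001,.001).ravel();
    res=abs((W-l[2:])@np.array([-l[1],l[0]]));print(l,"res",np.median(res));return l
pc=lambda x,y:(260+x/5,140+y/4.6)
L=edge(pc(93,190),pc(52,488),1,.085);R=edge(pc(628,170),pc(603,535),1,.085)
F=edge(pc(52,490),pc(603,537),0,.085)
for l in(L,R):print("dir deg",np.degrees(np.arctan(l[1]/l[0])))
print("front normal deg",np.degrees(np.arctan(-F[0]/F[1])))
S=edge(pc(95,76),pc(650,122),0,.171)
print("shield top normal",np.degrees(np.arctan(-S[0]/S[1])))
X=lambda l,m:l[2:]+l[:2]*np.linalg.solve(np.c_[l[:2],-m[:2]],m[2:]-l[2:])[0]
A,B=X(L,F),X(R,F);print("front corners",A,B,np.linalg.norm(A-B))
print("strip ends mouth",pts(f,[pc(262,122),pc(472,138)],.107),"outer",pts(f,[pc(210,177),pc(515,203)],.107))
# bracket edges
c=[pc(343,227),pc(473,221),pc(484,370),pc(353,376)]
for i in range(4):
    l=edge(c[i],c[(i+1)%4],i%2==1,.095);print(np.degrees(np.arctan2(l[1],l[0])))
# deck heightmap shield depths
for u in (290,300,330,350,370):
    print(u,[tuple(np.round(P[v,u]*1000).astype(int)) for v in range(156,174,2)])
E
```

```text
eye [0.35009597 0.01489824 1.29784641]
[ 0.9965527  -0.08296186  0.48524788  0.13421755] res 0.000350459
[ 0.9966132  -0.08223214  0.48084354 -0.19390407] res 0.00028521806
[ 0.08084425  0.99672675  0.37792706 -0.02782124] res 0.0005636915
dir deg -4.7588344
dir deg -4.716881
front normal deg -4.637095
[ 0.08284987  0.99656206  0.62799585 -0.05149873] res 0.00037422136
shield top normal -4.7523947
front corners [0.39170164 0.14200516] [ 0.36522987 -0.1843646 ] 0.32744157
strip ends mouth [[ 0.62970809  0.01799316  0.107     ]
 [ 0.62045606 -0.1075786   0.107     ]] outer [[ 0.59301294  0.04855528  0.107     ]
 [ 0.5777807  -0.13298148  0.107     ]]
[ 0.05951303 -0.99822754  0.5676926  -0.06889081] res 0.0005681955
-86.588135
[ 0.997656    0.06842903  0.51843363 -0.1113375 ] res 0.00094881613
3.9237607
[ 0.04891227 -0.9988031   0.46942216 -0.07618912] res 0.00027529016
-87.19641
[ 0.9988298   0.04836438  0.5152951  -0.03302222] res 0.00078750146
2.7721562
290 [(np.int64(689), np.int64(92), np.int64(0)), (np.int64(639), np.int64(82), np.int64(171)), (np.int64(637), np.int64(82), np.int
[... 1273 characters left out ...]
64(628), np.int64(-88), np.int64(174)), (np.int64(623), np.int64(-89), np.int64(171)), (np.int64(629), np.int64(-93), np.int64(123)), (np.int64(630), np.int64(-96), np.int64(94)), (np.int64(625), np.int64(-96), np.int64(89)), (np.int64(619), np.int64(-97), np.int64(83))]
370 [(np.int64(692), np.int64(-170), np.int64(2)), (np.int64(685), np.int64(-170), np.int64(1)), (np.int64(679), np.int64(-170), np.int64(-1)), (np.int64(673), np.int64(-170), np.int64(-4)), (np.int64(666), np.int64(-170), np.int64(-1)), (np.int64(619), np.int64(-146), np.int64(168)), (np.int64(617), np.int64(-148), np.int64(151)), (np.int64(618), np.int64(-153), np.int64(119)), (np.int64(617), np.int64(-156), np.int64(95))]
```

Chute frame: origin ≈ (0.628, −0.043), yaw −4.7°. Bracket in that frame: x −107 mm, y −38 mm, yaw +8°. The plan is to turn the tool to the chute, push the bracket sideways from its −y edge to centre it, then push it from behind with the tool tilted.

```bash
cat >> h.py <<'E'
a=np.radians(-4.73);C=np.array([[np.cos(a),-np.sin(a),0],[np.sin(a),np.cos(a),0],[0,0,1]]);O=np.array([.628,-.043,.085])
def ch(p): return (np.asarray(p)-O)@C
def st():
    s=bot.state();R=C.T@np.array(s["tool_rot"])
    print("t",round(s["t"],2),"tcp chute mm (z over deck)",np.round(ch(s["tcp_pos"])*1000,1),"tool x",np.round(R[:,0],3),"z",np.round(R[:,2],3),"F",np.round(s["contact_force"],1),"q",np.round(s["joint_pos"],0),"w",round(s["gripper_width"],2))
E
python3 -m pendant '[[[0,0,0],[0,0,-0.144],0],[[0,0,0],[0,0,-0.143],0],[[-24,-49,0],[0,0,0],0],[[-24,-49,0],[0,0,0],0],[[-24,-49,0],[0,0,0],0]]'
python3 -c "from h import *;st()"
```

```text
t: 1.42
tcp_pos: [0.2768, 0.4056, 0.2025]
tool_rot: [[-0.997, 0.082, 0.0], [0.082, 0.997, 0.0], [-0.0, 0.0, -1.0]]
contact_force: [-0.1, 0.7, 0.2]
gripper_width: 0.004
gripper_force: 0.0
t 1.43 tcp chute mm (z over deck) [-387.   418.1  117.5] tool x [-1. -0. -0.] z [ 0.  0. -1.] F [-0.1  0.7  0.2] q [ 56.   6. -17.  66.  -0.  60.] w 0.0
```

Remaining to target: chute x +272, y −536.

```bash
python3 -m pendant '[[[-25,-49,0],[0,0,0],0],[[-25,-49,0],[0,0,0],0],[[-25,-49,0],[0,0,0],0],[[-25,-49,0],[0,0,0],0],[[-25,-49,0],[0,0,0],0]]' >/dev/null
python3 -m pendant '[[[-25,-49,0],[0,0,0],0],[[-25,-49,0],[0,0,0],0],[[-25,-49,0],[0,0,0],0],[[-25,-49,0],[0,0,0],0],[[-25,-49,0],[0,0,0],0]]' >/dev/null
python3 -c "from h import *;st()"
```

```text
t 2.67 tcp chute mm (z over deck) [-136.8  -72.4  117.8] tool x [-1.     0.001 -0.001] z [ 0.001  0.    -1.   ] F [1.1 0.  0.5] q [-12.   7. -17.  66.   0.  -7.] w 0.0
```

```bash
python3 -m pendant '[[[-23,-48,0],[0,0,0],0],[[0,0,45],[0,0,0],0],[[0,0,45],[0,0,0],0],[[0,0,22],[0,0,0],0],[[0,0,0],[0,0,0],0]]' >/dev/null
python3 - <<'E'
from h import *
st()
f=bot.grab_frame("wrist");cv2.imwrite("pics/w1.png",f["color"])
f=bot.grab_frame("top");cv2.imwrite("pics/t1.png",np.hstack([cv2.resize(f["color"][140:270,260:410],None,fx=3,fy=3,interpolation=2),cv2.resize(cv2.imread("pics/w1.png"),(350,390))]))
E
```

```text
t 3.3 tcp chute mm (z over deck) [-116.3 -118.3    3.9] tool x [-1.     0.     0.004] z [-0.004  0.001 -1.   ] F [-0.   0.7  0.6] q [-17.  14. -23.  53.   0. -12.] w 0.0
```

View pics/t1.png

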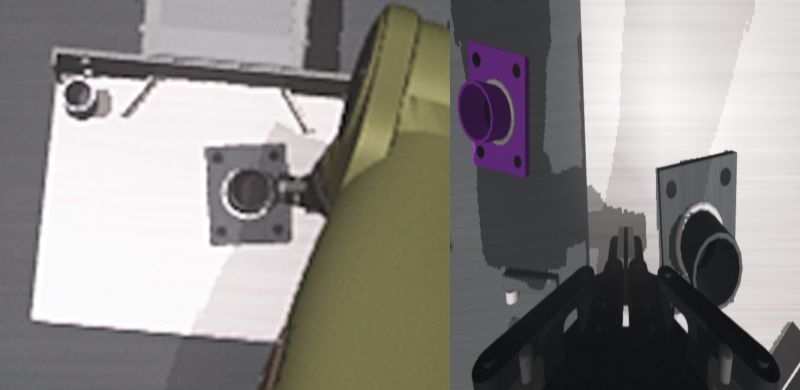

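The crop shows the closed fingertips beside the plate's right edge and clear of it, around the middle of that edge. I'll push gently toward +y.

```bash
python3 -m pendant '[[[0,10,0],[0,0,0],0],[[0,8,0],[0,0,0],0],[[0,6,0],[0,0,0],0],[[0,6,0],[0,0,0],0],[[0,6,0],[0,0,0],0]]' >/dev/null;python3 -c "from h import *;st()"
python3 -m pendant '[[[0,6,0],[0,0,0],0],[[0,6,0],[0,0,0],0],[[0,0,0],[0,0,0],0]]'>/dev/null
cat >> h.py <<'E'
def brk(name=None):
    f=bot.grab_frame("top");g=f["color"].max(2);b=f["color"].astype(int)
    P=cloud(f);Q=(P-O)@C
    T=Q[(Q[...,2]>.041)&(Q[...,2]<.055)&(abs(Q[...,1])<.065)&(Q[...,0]>-.2)&(Q[...,0]<-.035)]
    print("tube",len(T),np.round((T.min(0)+T.max(0))/2*1000,1) if len(T) else "")
    m=((g<150)&(abs(Q[...,2]-.010)<.012)&(abs(Q[...,1])<.11)&(Q[...,0]>-.2)&(Q[...,0]<-.012)).astype(np.uint8)
    if name: cv2.imwrite(name,cv2.resize(f["color"][140:270,260:410],None,fx=4,fy=4,interpolation=2))
E
python3 -c "from h import *;st();brk('pics/t2.png')"
```

```text
t 4.03 tcp chute mm (z over deck) [-114.6  -82.1    5.6] tool x [-1.  0. -0.] z [ 0.  0. -1.] F [-0.4 -0.3  1.1] q [-13.  14. -24.  53.   0.  -8.] w -0.0
t 4.4 tcp chute mm (z over deck) [-114.6  -70.2    5.5] tool x [-1. -0.  0.] z [-0.  0. -1.] F [ 0.   0.8 -0. ] q [-12.  14. -24.  53.   0.  -7.] w 0.0
tube 22 [-108.2  -30.2   47.1]
```

View pics/t2.png

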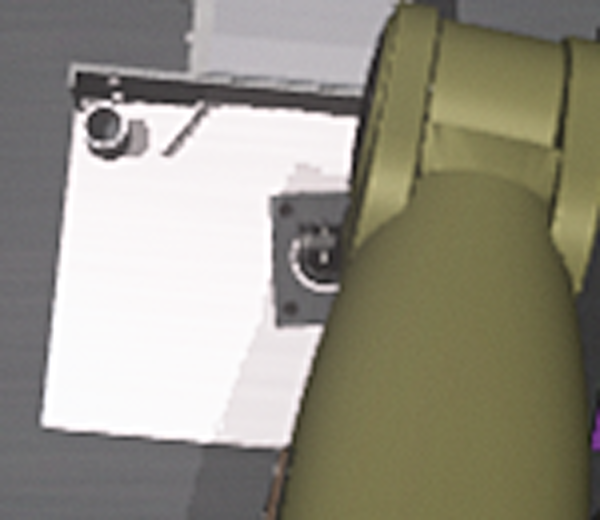

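The left plate edge (crop ≈275, 200–320) has barely moved, so contact seems to be only just happening. I'll track that edge numerically while pushing on.

```bash
cat >> h.py <<'E'
def left(f=None):
    "plate's +y edge in chute frame, from the grey step white->dark along chute y lines"
    f=f or bot.grab_frame("top");g=f["color"].max(2).astype(np.float32)
    v,u=np.mgrid[0:400,0:640]
    Q=(pts(f,np.c_[u.ravel(),v.ravel()],.095)-O)@C;Q=Q.reshape(400,640,3)
    out=[]
    for r in range(180,240):
        s=np.where((Q[r,:,1]>-.04)&(Q[r,:,1]<.09)&(Q[r,:,0]>-.2)&(Q[r,:,0]<-.03)&(g[r]<105))[0]
        if len(s): out.append((Q[r,s[0],0],Q[r,s[0],1]))
    o=np.array(out)*1000;p=np.polyfit(o[5:-5,0],o[5:-5,1],1)
    print("left edge: y at x=-107:",np.round(np.polyval(p,-107),1),"yaw",np.round(np.degrees(np.arctan(p[0])),1),"x range",o[:,0].min().round(1),o[:,0].max().round(1))
E
python3 - <<'E'
from h import *
left(dict(np.load("top0.npz")));left()
E
python3 -m pendant '[[[0,5,0],[0,0,0],0],[[0,5,0],[0,0,0],0]]'
python3 -c "from h import *;st();left()"
```

```text
left edge: y at x=-107: -20.9 yaw -1.6 x range -150.3 -70.0
left edge: y at x=-107: 2.3 yaw 24.2 x range -199.4 -63.9
t: 4.75
tcp_pos: [0.5088, -0.0941, 0.0905]
tool_rot: [[-0.997, 0.083, -0.0], [0.083, 0.997, -0.001], [0.0, -0.001, -1.0]]
contact_force: [-0.0, -2.3, -0.7]
gripper_width: 0.001
gripper_force: 1.1
t 4.75 tcp chute mm (z over deck) [-114.6  -60.8    5.5] tool x [-1.     0.001  0.   ] z [-0.    -0.001 -1.   ] F [-0.  -2.3 -0.7] q [-10.  13. -24.  53.  -0.  -6.] w 0.0
left edge: y at x=-107: 0.7 yaw 5.8 x range -200.0 -33.2
```

```bash
python3 -m pendant '[[[0,5,0],[0,0,0],0],[[0,5,0],[0,0,0],0],[[0,0,0],[0,0,0],0]]' >/dev/null
python3 - <<'E'
import re
s=open('h.py').read().replace("Q[r,:,0]>-.2)&(Q[r,:,0]<-.03)","Q[r,:,0]>-.142)&(Q[r,:,0]<-.072)").replace("g[r]<105","g[r]<125").replace("o[5:-5,0],o[5:-5,1]","o[1:-1,0],o[1:-1,1]")
open('h.py','w').write(s)
from h import *
left(dict(np.load("top0.npz")));left();st();brk('pics/t3.png')
E
```

```text
left edge: y at x=-107: -11.0 yaw 21.4 x range -141.7 -73.5
left edge: y at x=-107: 23.5 yaw 6.6 x range -141.9 -72.5
t 5.22 tcp chute mm (z over deck) [-114.6  -49.9    5.5] tool x [-1. -0.  0.] z [-0.     0.001 -1.   ] F [-0.3  0.7 -0.1] q [ -9.  13. -24.  53.   0.  -5.] w -0.0
tube 16 [-107.4   -8.2   47.4]
```

View pics/t3.png

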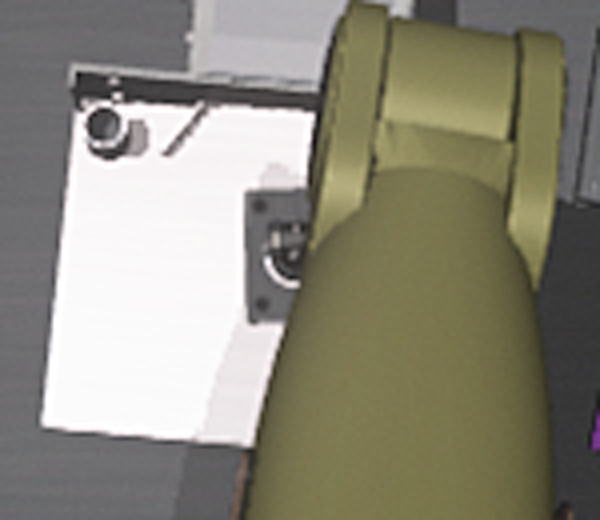

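The left plate edge went to crop ≈248, so the bracket has moved about 19 mm and turned back about 3°. I'll shift the contact 12 mm toward the rear and push about 19 mm more.

```bash
python3 -m pendant '[[[0,-5,0],[0,0,0],0],[[12,0,0],[0,0,0],0],[[0,6,0],[0,0,0],0],[[0,5,0],[0,0,0],0],[[0,5,0],[0,0,0],0]]' >/dev/null
python3 -m pendant '[[[0,5,0],[0,0,0],0],[[0,4,0],[0,0,0],0],[[0,0,0],[0,0,0],0]]' 
python3 -m pendant '[[[0,-20,0],[0,0,0],0],[[0,-50,0],[0,0,0],0],[[0,-60,0],[0,0,0],0],[[0,-40,-40],[0,0,0],0],[[0,0,-60],[0,0,0],0]]' >/dev/null
cat >> h.py <<'E'
def plate(name=None):
    f=bot.grab_frame("top");g=f["color"].max(2);v,u=np.mgrid[0:400,0:640]
    Q=((pts(f,np.c_[u.ravel(),v.ravel()],.095)-O)@C).reshape(400,640,3)
    m=((g<125)&(abs(Q[...,1])<.085)&(Q[...,0]>-.2)&(Q[...,0]<-.01)).astype(np.uint8)
    m=cv2.morphologyEx(m,cv2.MORPH_OPEN,np.ones((4,4),np.uint8))
    c=max(cv2.findContours(m,0,2)[0],key=cv2.contourArea).reshape(-1,2)
    r=cv2.minAreaRect((Q[c[:,1],c[:,0],:2]*1000).astype(np.float32));print("plate chute",np.round(r[0],1),np.round(r[1],1),round(r[2],1))
    if name: cv2.imwrite(name,cv2.resize(f["color"][140:270,260:410],None,fx=4,fy=4,interpolation=2))
E
python3 -c "from h import *;st();brk();plate('pics/t4.png')"
```

```text
t: 6.28
tcp_pos: [0.4993, -0.0625, 0.0904]
tool_rot: [[-0.997, 0.082, -0.0], [0.082, 0.997, 0.001], [0.0, 0.001, -1.0]]
contact_force: [-0.5, -0.9, 0.3]
gripper_width: 0.003
gripper_force: 0.4
t 6.9 tcp chute mm (z over deck) [-127.9 -202.6  104.9] tool x [-1.     0.004  0.003] z [-0.003  0.002 -1.   ] F [ 1.1 -0.   0.2] q [-26.  12. -12.  66.   0. -21.] w 0.0
tube 55 [-104.4   -2.5   46.6]
plate chute [-100.9  -11.3] [45.3 50.8] 5.0
```

View pics/t4.png

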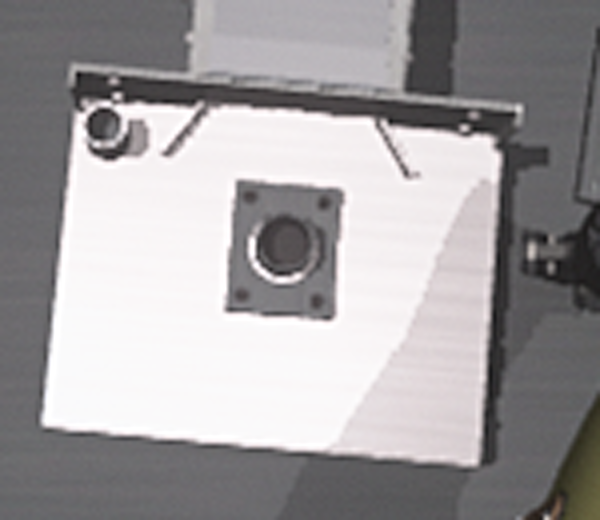

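The bracket is now aligned with the chute: tube at crop (285,247), y ≈ −2.5 mm, x ≈ −105 mm. I'll go round behind it, open the fingers to 40 mm for two contact points and tilt the tool forward by about 52°.

```bash
python3 -m pendant '[[[23,40,0],[0,0,0],40],[[23,40,0],[0,0,0],40],[[21,40,0],[0,0,0],40],[[0,40,0],[0,0,0],40],[[0,40,0],[0,0,0],40]]' >/dev/null
python3 -c "from h import *;st()"
python3 -m pendant '[[[0,0,0],[0,-0.18,0],40],[[0,0,0],[0,-0.18,0],40],[[0,0,0],[0,-0.18,0],40],[[0,0,0],[0,-0.18,0],40],[[0,0,0],[0,-0.18,0],40]]'
python3 -c "from h import *;st()"
```

```text
t 7.62 tcp chute mm (z over deck) [-193.7    1.1  105.6] tool x [-1.     0.    -0.001] z [ 0.001  0.001 -1.   ] F [-0.4 -0.4 -0.7] q [ -3.   1. -25.  64.   0.   1.] w 0.47
t: 8.25
tcp_pos: [0.465, -0.0266, 0.2732]
tool_rot: [[-0.688, 0.085, 0.721], [0.057, 0.996, -0.063], [-0.723, -0.002, -0.691]]
contact_force: [-21.7, -1.6, 6.2]
gripper_width: 0.469
gripper_force: 0.0
t 8.25 tcp chute mm (z over deck) [-163.8    2.9  188.2] tool x [-0.691  0.    -0.723] z [ 0.723 -0.003 -0.691] F [-21.7  -1.6   6.2] q [ -1. -39. -59.  25.  -3.   3.] w 0.47
```

The tilt hits joint limits this close to the base. So I'll push with the tool vertical first and tilt nearer the mouth.

```bash
python3 -m pendant '[[[-30,0,30],[0,0,0],40],[[-30,0,30],[0,0,0],40],[[-20,0,20],[0,0,0],40],[[0,0,0],[0,0,0],40]]'
python3 -c "from h import *;st()"

```

```text
t: 8.75
tcp_pos: [0.5769, -0.0362, 0.2712]
tool_rot: [[-0.693, 0.085, 0.715], [0.057, 0.996, -0.062], [-0.718, -0.002, -0.696]]
contact_force: [-1.0, -0.5, 0.0]
gripper_width: 0.466
gripper_force: 0.0
t 8.75 tcp chute mm (z over deck) [-51.5   2.5 186.2] tool x [-0.696 -0.    -0.718] z [ 0.718 -0.003 -0.696] F [-1.  -0.5  0. ] q [ -2. -22. -52.  14.  -2.   2.] w 0.47
```

```bash
python3 -m pendant '[[[27,0,26],[0,0,0],40],[[27,0,26],[0,0,0],40],[[25,0,24],[0,0,0],40],[[0,0,0],[0,0,0],40]]' >/dev/null
python3 -c "from h import *;st()"

```

```text
t 9.25 tcp chute mm (z over deck) [-40.1   2.8  89.9] tool x [-0.716 -0.    -0.698] z [ 0.698 -0.004 -0.716] F [-0.8  0.4  0.1] q [ -2. -13. -59.  -0.  -2.   2.] w 0.47
```

```bash
cat > kin.py <<'E'
from h import *
from scipy.optimize import least_squares
# tcp chute mm, q2,q3,q4
D=[(-387,418.1,117.5,6,-17,66),(-136.8,-72.4,117.8,7,-17,66),(-116.3,-118.3,3.9,14,-23,53),(-114.6,-49.9,5.5,13,-24,53),(-127.9,-202.6,104.9,12,-12,66),(-193.7,1.1,105.6,1,-25,64),(-163.8,2.9,188.2,-39.4,-58.8,25),(-51.5,2.5,186.2,-22,-52,14),(-40.1,2.8,89.9,-13,-58.8,0)]
D=np.array(D);W=O+D[:,:3]/1000@C.T
W=np.r_[W,[[.2169,.5595,.2025]]];Q=np.r_[D[:,3:],[[17.962,-2.699,69.339]]]
r=np.hypot(W[:,0],W[:,1]);z=W[:,2]
def fk(p,q):
    a,h,L1,L2,ph,Lt=p;q=np.radians(q);t2=q[...,0];tf=q[...,0]-q[...,1]+ph;tp=q[...,0]-q[...,1]+q[...,2]
    return (a+L1*np.sin(t2)+L2*np.cos(tf)+Lt*np.cos(tp), h+L1*np.cos(t2)-L2*np.sin(tf)-Lt*np.sin(tp))
def res(p):
    R,Z=fk(p,Q);return np.r_[R-r,Z-z]*1000
s=least_squares(res,[0,.3,.35,.35,0,.25],loss="soft_l1");print(np.round(s.x,3),np.round(res(s.x),1))
def ik(R,Z,tilt):
    o=least_squares(lambda q:(np.array(fk(s.x,q)+(np.radians(q[0]-q[1]+q[2]-(90-tilt)),))-[R,Z,0])*100,[10,-30,40],bounds=([-39.4,-58.7,-118],[99,71,123]))
    return np.round(o.x,1),round(o.cost,4)
for x in(-60,-30,0,10):
  for zz in (9,30):
    for tilt in(20,30,35,40,45,52):
        w=O+np.array([x,0,zz])/1000@C.T;print(x,zz,tilt,ik(np.hypot(*w[:2]),w[2],tilt))
E
python3 kin.py
```

```text
[-0.015  0.287  0.529  0.46  -0.177  0.503] [ 6.  -1.1 -1.9 -2.6  3.4  0.4 -3.4  2.9  0.6 -0.2  5.1 -4.2  0.4  1.
  1.1 -3.6 -3.6  0.5 -1.2  0.5]
-60 9 20 (array([  2.8, -40.1,  27.1]), np.float64(0.0))
-60 9 30 (array([ -2.9, -51.5,  11.5]), np.float64(0.0))
-60 9 35 (array([ -4.9, -57.1,   2.8]), np.float64(0.0))
-60 9 40 (array([ -5.2, -58.7,  -2.8]), np.float64(3.888))
-60 9 45 (array([ -4.6, -58.7,  -7.3]), np.float64(22.4288))
-60 9 52 (array([ -2.6, -58.7, -15.1]), np.float64(73.2321))
-60 30 20 (array([  1.5, -38.4,  30.1]), np.float64(0.0))
-60 30 30 (array([ -4.7, -49.8,  14.9]), np.float64(0.0))
-60 30 35 (array([ -7. , -55.4,   6.6]), np.float64(0.0))
-60 30 40 (array([ -8. , -58.7,  -0.2]), np.float64(1.3404))
-60 30 45 (array([ -7.8, -58.7,  -4.5]), np.float64(15.4349))
-60 30 52 (array([ -6.3, -58.7, -11.6]), np.float64(60.5192))
-30 9 20 (array([  5.9, -36.6,  27.5]), np.float64(0.0))
-30 9 30 (array([  0.4, -48.3,  11.4]), np.float64(0.0))
-30 9 35 (array([ -1.5, -54. ,   2.5]), np.float64(0.0))
-30 9 40 (array([ -2.3, -58.7,  -6.3]), np.float64(0.1742))
-30 9 45 (ar
[... 1134 characters left out ...]
(21.1642))
10 9 20 (array([  9.9, -31.8,  28.2]), np.float64(0.0))
10 9 30 (array([  4.6, -43.8,  11.6]), np.float64(0.0))
10 9 35 (array([  2.8, -49.6,   2.6]), np.float64(0.0))
10 9 40 (array([  1.9, -55.2,  -7.1]), np.float64(0.0))
10 9 45 (array([  2.5, -58.7, -15.9]), np.float64(0.9537))
10 9 52 (array([  5.7, -58.7, -24.8]), np.float64(21.7253))
10 30 20 (array([  8.7, -30.3,  31. ]), np.float64(0.0))
10 30 30 (array([  2.9, -42.3,  14.7]), np.float64(0.0))
10 30 35 (array([  0.9, -48.1,   6. ]), np.float64(0.0))
10 30 40 (array([ -0.3, -53.8,  -3.5]), np.float64(0.0))
10 30 45 (array([ -0.4, -58.7, -13.2]), np.float64(0.0934))
10 30 52 (array([  2.2, -58.7, -21.5]), np.float64(16.35))
```

Up to about 40° of tilt is reachable at the mouth, and that clears the header. I'll untilt, go back behind the bracket and lower.

```bash
python3 -m pendant '[[[0,0,0],[0,0.18,0],40],[[0,0,0],[0,0.18,0],40],[[0,0,0],[0,0.18,0],40],[[0,0,0],[0,0.18,0],40],[[0,0,0],[0,0.053,0],40]]' >/dev/null
python3 -c "from h import *;st()"
python3 -m pendant '[[[40,-1,0],[0,0,0],40],[[40,-2,0],[0,0,0],40],[[40,-2,0],[0,0,0],40],[[35,0,0],[0,0,0],40],[[0,0,0],[0,0,0],40]]' >/dev/null
python3 -c "from h import *;st()"
```

```text
t 9.88 tcp chute mm (z over deck) [-37.2   2.7  91.7] tool x [-1.     0.003 -0.021] z [ 0.021 -0.003 -1.   ] F [-0.6 -0.3 -1. ] q [-3. 17. -8. 64. -0.  1.] w 0.47
t 10.5 tcp chute mm (z over deck) [-196.4   -1.8   88. ] tool x [-1.     0.003 -0.024] z [ 0.024 -0.003 -1.   ] F [ 1.1 -0.3  0.7] q [ -4.  -0. -28.  61.  -0.   1.] w 0.47
```

```bash
python3 -m pendant '[[[0,0,40],[0,0,0],40],[[0,0,36],[0,0,0],40],[[0,0,8],[0,0.022,0],40],[[0,0,3],[0,0,0],40],[[0,0,0],[0,0,0],40]]' >/dev/null
python3 - <<'E'
from h import *
st();f=bot.grab_frame("side");cv2.imwrite("pics/s5.png",cv2.resize(f["color"][160:290,250:420],None,fx=4.5,fy=4.5,interpolation=2))
E
```

```text
t 11.12 tcp chute mm (z over deck) [-190.1   -2.2    1.2] tool x [-1.     0.004 -0.003] z [ 0.003 -0.003 -1.   ] F [0.2 0.  0.5] q [ -4.   6. -34.  50.  -0.   1.] w 0.47
```

View pics/s5.png

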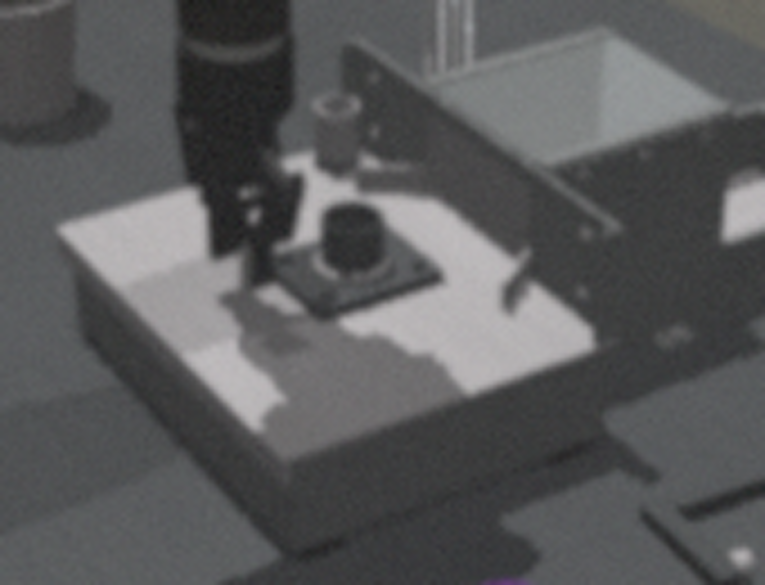

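The side view shows both fingertips down near the deck, just behind the plate's rear edge (crop ≈265,270). I'll push steadily along +x.

```bash
python3 -m pendant '[[[-10,0,0],[0,0,0],40],[[-10,0,0],[0,0,0],40],[[-8,0,0],[0,0,0],40],[[-8,0,0],[0,0,0],40],[[-8,0,0],[0,0,0],40]]' >/dev/null
python3 -c "from h import *;st();brk()"
python3 -m pendant '[[[-9,0,0],[0,0,0],40],[[-9,0,0],[0,0,0],40],[[-9,0,0],[0,0,0],40],[[-9,0,0],[0,0,0],40]]' >/dev/null
python3 -c "from h import *;st();brk()"
```

```text
t 11.8 tcp chute mm (z over deck) [-1.468e+02 -2.300e+00  1.000e-01] tool x [-1.     0.004 -0.001] z [ 0.001 -0.003 -1.   ] F [-0.5  0.   0.3] q [ -4.  10. -29.  51.  -0.   1.] w 0.47
tube 0 
t 12.35 tcp chute mm (z over deck) [-1.115e+02 -2.500e+00  1.000e-01] tool x [-1.     0.004 -0.   ] z [ 0.    -0.003 -1.   ] F [-2.8  0.2  2.5] q [ -4.  14. -24.  52.  -0.   1.] w 0.47
tube 0
```

```bash
python3 -m pendant '[[[-9,0,0],[0,0,0],40],[[-9,0,0],[0,0,0],40],[[-9,0,0],[0,0,0],40],[[-9,0,0],[0,0,0],40],[[-8,0,0],[0,0,0],40]]' 
python3 - <<'E'
from h import *
st();f=bot.grab_frame("side");cv2.imwrite("pics/s6.png",cv2.resize(f["color"][160:290,250:420],None,fx=4.5,fy=4.5,interpolation=2))
E
```

```text
t: 13.02
tcp_pos: [0.5613, -0.0401, 0.0851]
tool_rot: [[-0.996, 0.086, 0.001], [0.086, 0.996, -0.004], [-0.001, -0.003, -1.0]]
contact_force: [-1.7, 0.1, -0.9]
gripper_width: 0.473
gripper_force: 3.0
t 13.03 tcp chute mm (z over deck) [-66.7  -2.6   0.1] tool x [-1.     0.004 -0.001] z [ 0.001 -0.003 -1.   ] F [-1.7  0.1 -0.9] q [ -4.  18. -18.  53.  -0.   1.] w 0.47
```

View pics/s6.png

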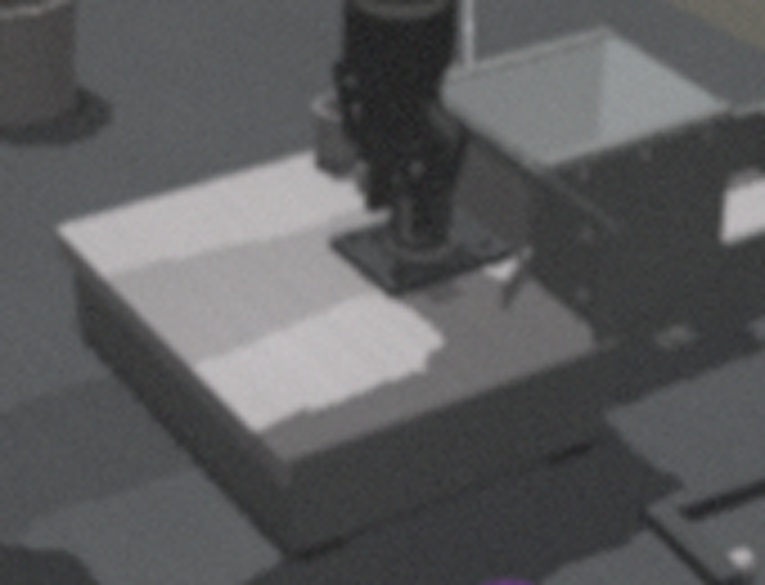

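The side view shows that the open tips, which stand higher than when shut, passed over the plate (its rear edge is at crop ≈335–400, 245–290) and pushed the tube. That did no harm. I'll back off, shut the fingers and push low on the rear edge.

```bash
python3 -m pendant '[[[20,0,-2],[0,0,0],40],[[30,0,-2],[0,0,0],40],[[30,0,0],[0,0,0],0],[[0,0,0],[0,0,0],0],[[0,0,0],[0,0,0],0]]' >/dev/null
python3 -c "from h import *;st()"
python3 -m pendant '[[[-8,0,0],[0,0,0],0],[[-8,0,0],[0,0,0],0],[[-8,0,0],[0,0,0],0],[[-8,0,0],[0,0,0],0],[[-8,0,0],[0,0,0],0]]' >/dev/null
python3 -c "from h import *;st()"
```

```text
t 13.7 tcp chute mm (z over deck) [-145.7   -2.3    4.9] tool x [-1.     0.004 -0.004] z [ 0.004 -0.003 -1.   ] F [ 0.5 -0.9  1.2] q [ -4.  10. -29.  51.  -0.   1.] w -0.0
t 14.32 tcp chute mm (z over deck) [-106.7   -2.5    4.1] tool x [-1.     0.004 -0.001] z [ 0.001 -0.003 -1.   ] F [-0.3  0.2  0.2] q [ -4.  14. -23.  52.  -0.   1.] w 0.0
```

```bash
python3 -m pendant '[[[-8,0,0],[0,0,0],0],[[-8,0,0],[0,0,0],0]]' | grep -E "force"
python3 -m pendant '[[[-8,0,0],[0,0,0],0],[[-8,0,0],[0,0,0],0]]' | grep -E "force"
python3 - <<'E'
from h import *
st();f=bot.grab_frame("side");cv2.imwrite("pics/s7.png",cv2.resize(f["color"][160:290,250:420],None,fx=4.5,fy=4.5,interpolation=2))
E
```

```text
contact_force: [0.2, 0.1, -1.0]
gripper_force: 0.0
contact_force: [-2.9, 0.3, 1.4]
gripper_force: 1.3
t 14.82 tcp chute mm (z over deck) [-75.5  -2.6   4.2] tool x [-1.     0.004 -0.   ] z [ 0.    -0.003 -1.   ] F [-2.9  0.3  1.4] q [ -4.  17. -19.  54.  -0.   1.] w -0.0
```

View pics/s7.png

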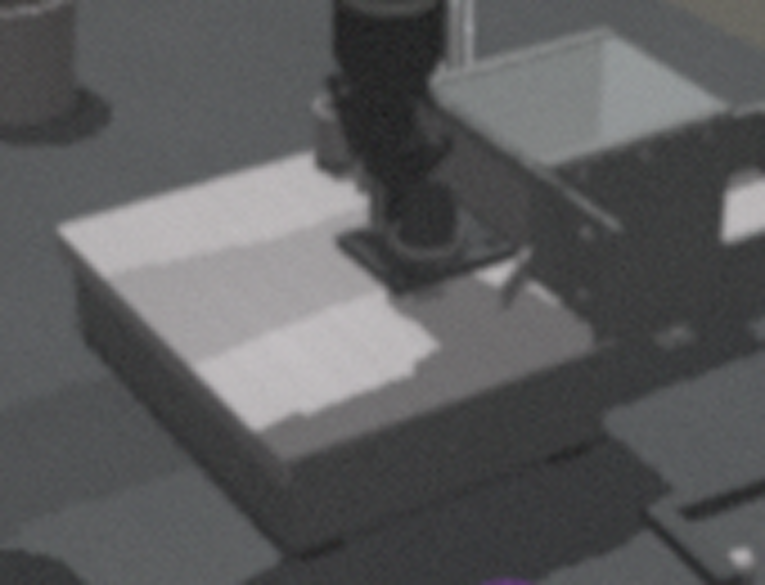

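The view suggests the shut tip may still be over the plate and against the tube. I'll check with the side camera's depth.

```bash
python3 - <<'E'
from h import *
f=bot.grab_frame("side");Q=(cloud(f)-O)@C*1000
v0,u0=160,250
for cy in range(170,310,10):
    print(cy,[tuple(np.round(Q[int(v0+cy/4.5),int(u0+cx/4.5)]).astype(int).tolist()) for cx in (345,360,375,385,400,425,450)])
c=bot.grab_frame("wrist");cv2.imwrite("pics/w8.png",c["color"])
E
```

```text
170 [(-37, 115, 8), (-35, 93, 18), (-87, -5, 81), (-86, -15, 86), (-86, -31, 93), (-82, -57, 105), (8, 40, 32)]
180 [(-37, 115, -3), (-37, 90, 9), (-85, -2, 68), (-88, -19, 78), (-88, -35, 85), (-65, -33, 78), (11, 43, 18)]
190 [(-47, 99, 0), (-36, 92, 0), (-84, -1, 61), (-84, -12, 66), (-80, -24, 71), (-32, 15, 37), (-21, -3, 43)]
200 [(-51, 93, -3), (-40, 85, -3), (-88, -8, 58), (-81, -8, 56), (-76, -18, 60), (-37, 7, 35), (-9223372036854775808, -9223372036854775808, -9223372036854775808)]
210 [(-64, 71, 4), (-48, 72, -2), (-86, -5, 49), (-9223372036854775808, -9223372036854775808, -9223372036854775808), (-75, -15, 51), (-56, -21, 48), (-34, -21, 41)]
220 [(-67, 67, -1), (-54, 63, -3), (-85, -3, 41), (-86, -16, 47), (-75, -16, 44), (-54, -17, 38), (-33, -20, 33)]
230 [(-76, 51, -1), (-76, 28, 11), (-65, 27, 8), (-84, -13, 35), (-60, 6, 17), (-56, -21, 30), (-34, -22, 24)]
240 [(-89, 30, 7), (-80, 21, 8), (-72, 16, 8), (-65, 15, 7), (-65, -2, 16), (-57, -23, 24), (-34, -22, 16)]
250 [(-91, 28, 1), (-86, 12, 8), (-81, 3, 11), (-72, 5, 7), (-70, -9, 14), (-59, -26, 19), (-41, -33, 17)]
260 [(-95, 21, -2), (-91, 4, 6), (-83, -1, 6), (-77, -4, 6), (-74, -16, 11), (-56, -23, 9), (-41, -33, 10)]
270 [(-105, 5, -1), (-94, -1, -1), (-89, -11, 2), (-91, -26, 11), (-81, -27, 9), (-65, -36, 8), (-45, -40, 4)]
280 [(-110, -3, -2), (-99, -9, -3), (-92, -16, -1), (-93, -29, 6), (-90, -40, 11), (-68, -42, 5), (-46, -41, -2)]
290 [(-115, -11, -4), (-104, -18, -4), (-100, -28, 1), (-94, -30, 0), (-92, -44, 7), (-70, -43, -1), (-51, -49, -4)]
300 [(-122, -23, -2), (-112, -30, -2), (-104, -35, -2), (-97, -35, -4), (-92, -43, -1), (-77, -54, 0), (-58, -60, -3)]<stdin>:5: RuntimeWarning: invalid value encountered in cast
```

View pics/w8.png

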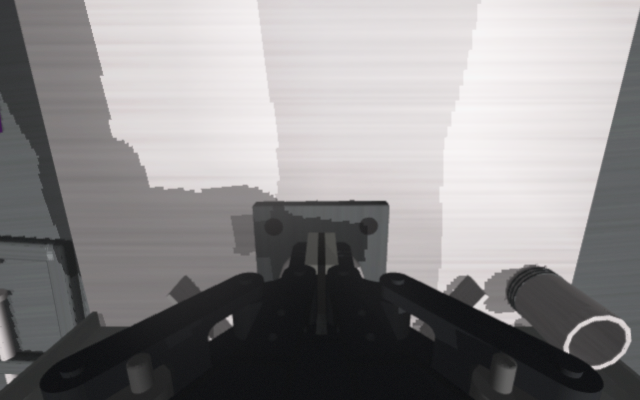

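```bash
python3 - <<'E'
from h import *
f=bot.grab_frame("side");Q=(cloud(f)-O)@C*1000
m=(Q[...,0]>-100)&(Q[...,0]<-68)&(abs(Q[...,1])<25)
for z in range(0,70,5):
    s=Q[m&(Q[...,2]>=z)&(Q[...,2]<z+5)]
    if len(s):print(z,len(s),s.min(0).round(),s.max(0).round())
print("gray");g=f["color"].max(2)
print(g[205:226,328:348])
E
```

```text
0 14 [-96. -22.   0.] [-77.  25.   5.]
5 53 [-95. -25.   5.] [-68.  24.  10.]
10 18 [-93. -24.  10.] [-69.  18.  13.]
30 1 [-69.  -8.  31.] [-69.  -8.  31.]
35 7 [-87. -17.  35.] [-76.   0.  40.]
40 12 [-88. -19.  41.] [-72.   1.  44.]
45 14 [-88. -19.  45.] [-70.   4.  50.]
50 8 [-89. -19.  51.] [-70.   0.  55.]
55 16 [-90. -22.  55.] [-70.   3.  60.]
60 13 [-88. -21.  60.] [-69.   1.  65.]
65 9 [-87. -19.  65.] [-77.   6.  69.]
gray
[[177 175 163 143  98  68  68  61  48  45  40  45  47  54  48  50  50  45
   49  51]
 [169 165 158 135  99  67  65  59  45  47  41  41  47  48  53  50  52  52
   46  51]
 [162 159 151 138 101  66  65  59  48  43  44  44  45  48  52  48  50  48
   48  49]
 [160 159 153 138 104  71  68  61  50  49  49  50  50  48  49  47  51  45
   48  46]
 [152 150 141 124 101  79  70  64  56  56  55  55  48  48  49  45  49  50
   52  48]
 [135 125 115 101  85  77  71  68  67  69  66  54  53  52  49  49  53  50
   46  51]
 [ 97  87  80  78  72  72  70  63  71  78  66  56  47  44  53  49  50  53
   51  54]
 [ 81  66  60  56  58  58  56  59  66  74  70  51  52  52  51  51 
[... 424 characters left out ...]
  67  70
   68  68]
 [140 113  85  67  67  75  73  61  55  56  48  51  51  55  57  57  56  58
   59  59]
 [155 141 118  86  73  65  67  65  54  56  54  50  50  54  54  58  55  56
   58  61]
 [159 156 144 123  95  72  62  61  58  53  51  48  45  45  51  51  54  57
   55  53]
 [161 160 157 147 128 101  74  62  56  57  55  53  48  49  51  55  52  51
   55  53]
 [159 160 159 158 149 133 111  80  62  60  63  61  54  54  53  51  51  57
   56  63]
 [159 158 159 158 159 154 143 116  77  55  54  59  55  51  54  59  59  66
   72  79]
 [158 161 162 162 165 166 165 143 101  69  62  56  66  63  65  71  78  76
   83  84]
 [163 164 171 171 171 175 178 162 117  88  76  81  85  87  83  84  83  86
   90  88]]
```

The depth shows the fingers' visible ends at about 34 mm above the deck while the TCP reads 4 mm. I'll back off over bare deck and check the true tip height there.

```bash
python3 -m pendant '[[[20,0,0],[0,0,0],0],[[30,0,0],[0,0,0],0],[[30,0,0],[0,0,0],0],[[0,0,0],[0,0,0],0]]' >/dev/null
python3 - <<'E'
from h import *
st();f=bot.grab_frame("side");Q=(cloud(f)-O)@C*1000
s=bot.state();tcp=np.array(s["tcp_pos"])
R=np.array(f["orientation"]);n=R.T@(tcp-f["eye"]);n=np.array([n[0],-n[1],-n[2]])
uv=cv2.projectPoints(n.reshape(1,1,3),np.zeros(3),np.zeros(3),np.array(f["K"]),np.array(f["D"]))[0].ravel();print("tcp px",uv,"depth",n[2])
u,v=np.round(uv).astype(int)
for r in range(v-14,v+8):print(r,f["color"].max(2)[r,u-6:u+7],[np.round(Q[r,c]).tolist() for c in(u-2,u,u+2)])
cv2.imwrite("pics/s9.png",cv2.resize(f["color"][v-50:v+25,u-50:u+50],None,fx=8,fy=8,interpolation=2))
E
```

```text
t 15.53 tcp chute mm (z over deck) [-157.7   -2.3    4.1] tool x [-1.     0.004 -0.   ] z [ 0.    -0.004 -1.   ] F [-0.3  0.1  0.3] q [ -4.   9. -30.  51.  -0.   1.] w -0.0
tcp px [313.06827673 224.16736301] depth 1.5311451175683712
210 [170 139  91  71  64  54  44  44  51  83 125 158 169] [[-165.0, -7.0, 60.0], [-167.0, -21.0, 68.0], [-155.0, -12.0, 60.0]]
211 [174 146  93  72  66  51  47  46  50  81 123 151 161] [[-167.0, -11.0, 59.0], [-166.0, -21.0, 64.0], [-160.0, -21.0, 63.0]]
212 [172 145  92  72  69  52  48  47  48  83 125 151 161] [[-166.0, -8.0, 54.0], [-165.0, -18.0, 59.0], [-157.0, -16.0, 55.0]]
213 [161 138  93  71  68  54  41  46  53  80 121 151 161] [[-166.0, -8.0, 51.0], [-165.0, -19.0, 56.0], [-159.0, -20.0, 55.0]]
214 [156 138  91  70  65  57  48  42  51  80 121 150 161] [[-168.0, -12.0, 50.0], [-165.0, -18.0, 52.0], [-157.0, -16.0, 49.0]]
215 [157 136  96  74  65  54  51  52  58  93 131 154 157] [[-170.0, -15.0, 48.0], [-165.0, -19.0, 49.0], [-159.0, -19.0, 47.0]]
216 [156 143 114  88  72  60  58  68  87 117 144 158 159] [[-165.0, -5.0, 38.0], [-165.0, -17.0, 45.0]
[... 1200 characters left out ...]
[[-161.0, 2.0, -3.0], [-156.0, -2.0, -2.0], [-152.0, -7.0, -1.0]]
227 [163 161 156 149 124 105  90  85  88  90  89  89  88] [[-163.0, -2.0, -3.0], [-160.0, -9.0, -1.0], [-155.0, -12.0, -1.0]]
228 [162 160 164 160 148 120  97  91  91  88  87  89  89] [[-169.0, -12.0, 0.0], [-161.0, -11.0, -3.0], [-158.0, -18.0, 0.0]]
229 [163 162 161 163 156 142 109  93  90  88  88  88  88] [[-171.0, -16.0, -1.0], [-165.0, -18.0, -1.0], [-165.0, -30.0, 6.0]]
230 [164 163 163 161 160 149 123  99  91  91  90  86  89] [[-173.0, -18.0, -2.0], [-165.0, -18.0, -5.0], [-163.0, -26.0, -1.0]]
231 [165 164 166 166 166 155 132 108 102  95  90  87  92] [[-176.0, -24.0, -2.0], [-172.0, -29.0, -0.0], [-166.0, -31.0, -1.0]]
```

View pics/s9.png

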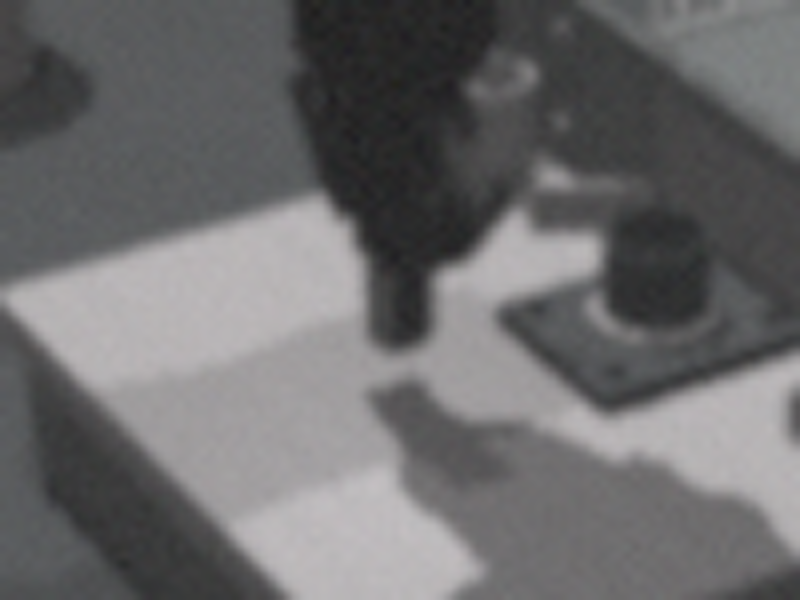

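The tip floats visibly above the deck, with its lower end at crop (400,345) and its shadow separate from it. The real tip is about 25 mm short of the TCP. I'll feel for the deck in small steps.

```bash
python3 -m pendant '[[[8,0,9],[0,0,0],0],[[0,0,8],[0,0,0],0],[[0,0,0],[0,0,0],0]]' | grep -E "force|tcp"
python3 -m pendant '[[[0,0,2],[0,0,0],0],[[0,0,0],[0,0,0],0]]' | grep -E "contact|tcp"
python3 -m pendant '[[[0,0,2],[0,0,0],0],[[0,0,0],[0,0,0],0]]' | grep -E "contact|tcp"
python3 - <<'E'
from h import *
st();f=bot.grab_frame("side");Q=(cloud(f)-O)@C*1000;g=f["color"].max(2)
for r in range(212,232):print(r,g[r,300:320],[np.round(Q[r,c]).tolist() for c in(309,311)])
E
```

```text
tcp_pos: [0.4645, -0.0318, 0.0711]
contact_force: [0.4, 0.2, 0.1]
gripper_force: 0.0
tcp_pos: [0.4653, -0.0319, 0.0701]
contact_force: [0.3, -0.2, 0.9]
tcp_pos: [0.4651, -0.0319, 0.0681]
contact_force: [-0.4, -0.8, -0.6]
t 16.45 tcp chute mm (z over deck) [-163.3   -2.3  -16.9] tool x [-1.     0.004 -0.002] z [ 0.001 -0.003 -1.   ] F [-0.4 -0.8 -0.6] q [ -4.  10. -32.  48.  -0.   1.] w -0.0
212 [184 184 184 185 186 169 131  85  53  41  44  40  41  36  42  43  43  49
  55  75] [[-176.0, -13.0, 60.0], [-172.0, -18.0, 61.0]]
213 [181 182 181 180 178 171 143  99  64  49  41  46  43  40  46  58  68  78
  90 108] [[-176.0, -14.0, 57.0], [-175.0, -23.0, 61.0]]
214 [181 172 170 170 168 162 142  98  67  52  44  41  42  49  55  87 110 122
 130 138] [[-174.0, -10.0, 51.0], [-177.0, -27.0, 61.0]]
215 [172 165 160 160 162 157 140 100  68  59  51  42  41  47  69 107 142 152
 154 155] [[-174.0, -10.0, 47.0], [-173.0, -19.0, 52.0]]
216 [164 161 159 156 158 153 137  98  72  68  59  45  45  42  68 113 153 159
 160 160] [[-174.0, -10.0, 44.0], [-173.0, -20.0, 48.0]]
217 [162 158 158 159 159 155 137 104
[... 1257 characters left out ...]
, 5.0, -3.0], [-161.0, 2.0, -3.0]]
227 [161 163 162 163 164 162 160 149 132 113  96  88  90  87  85  88  89  89
  89  92] [[-171.0, -4.0, -0.0], [-164.0, -3.0, -3.0]]
228 [163 162 163 163 165 165 160 156 146 127 103  94  90  91  86  87  89  88
  90  83] [[-172.0, -5.0, -3.0], [-169.0, -12.0, 0.0]]
229 [162 160 163 164 165 164 164 162 153 137 117  95  89  89  89  88  90  87
  87  91] [[-174.0, -10.0, -3.0], [-171.0, -16.0, -0.0]]
230 [161 163 162 164 165 163 164 163 159 145 119  97  92  93  87  90  89  89
  87  87] [[-178.0, -15.0, -2.0], [-173.0, -19.0, -2.0]]
231 [160 162 161 161 162 164 165 164 161 144 111  95  91  92  91  90  90  90
  88  89] [[-182.0, -22.0, -0.0], [-175.0, -23.0, -2.0]]
```

```bash

python3 -m pendant '[[[0,0,4],[0,0,0],0],[[0,0,0],[0,0,0],0]]' | grep -E "contact|tcp"
python3 -m pendant '[[[0,0,4],[0,0,0],0],[[0,0,0],[0,0,0],0]]' | grep -E "contact|tcp"
python3 - <<'E'
from h import *
st();f=bot.grab_frame("side");Q=(cloud(f)-O)@C*1000
for r in range(218,230):print(r,[np.round(Q[r,c]).tolist() for c in(309,310,311)])
E
```

```text
tcp_pos: [0.4648, -0.0319, 0.0638]
contact_force: [0.8, 0.4, 0.2]
tcp_pos: [0.4648, -0.0319, 0.0598]
contact_force: [-0.6, 0.8, -0.1]
t 17.0 tcp chute mm (z over deck) [-163.6   -2.4  -25.2] tool x [-1.     0.004 -0.001] z [ 0.001 -0.003 -1.   ] F [-0.6  0.8 -0.1] q [ -4.  10. -33.  47.  -0.   1.] w 0.0
218 [[-176.0, -14.0, 39.0], [-173.0, -14.0, 38.0], [-169.0, -12.0, 36.0]]
219 [[-175.0, -12.0, 35.0], [-170.0, -8.0, 31.0], [-170.0, -15.0, 35.0]]
220 [[-173.0, -8.0, 28.0], [-173.0, -13.0, 31.0], [-171.0, -17.0, 32.0]]
221 [[-174.0, -10.0, 26.0], [-171.0, -11.0, 26.0], [-169.0, -14.0, 26.0]]
222 [[-174.0, -9.0, 22.0], [-170.0, -8.0, 20.0], [-169.0, -12.0, 22.0]]
223 [[-175.0, -10.0, 19.0], [-170.0, -8.0, 17.0], [-171.0, -16.0, 21.0]]
224 [[-177.0, -15.0, 19.0], [-173.0, -13.0, 16.0], [-172.0, -18.0, 19.0]]
225 [[-176.0, -12.0, 14.0], [-168.0, -5.0, 7.0], [-167.0, -8.0, 8.0]]
226 [[-176.0, -13.0, 10.0], [-171.0, -9.0, 7.0], [-172.0, -17.0, 11.0]]
227 [[-171.0, -4.0, 0.0], [-173.0, -14.0, 6.0], [-168.0, -11.0, 3.0]]
228 [[-173.0, -8.0, -0.0], [-172.0, -12.0, 1.0], [-168.0, -11.0, -0.0]]
229 [[-174.0, -9.0, -3.0], [-173.0, -12.0, -2.0], [-171.0, -15.0, -1.0]]
```

Tip height is now about 5 mm. Pushing the plate's rear edge.

```bash
python3 -m pendant '[[[-15,0,0],[0,0,0],0],[[-15,0,0],[0,0,0],0],[[-15,0,0],[0,0,0],0],[[-8,0,0],[0,0,0],0],[[-8,0,0],[0,0,0],0]]' | grep -E "contact|tcp"
python3 -m pendant '[[[-8,0,0],[0,0,0],0],[[-8,0,0],[0,0,0],0]]' | grep -E "contact|tcp"
python3 - <<'E'
from h import *
st();f=bot.grab_frame("side");Q=(cloud(f)-O)@C*1000
m=(Q[...,2]>5.5)&(Q[...,2]<13)&(abs(Q[...,1])<45)&(Q[...,0]>-130)&(Q[...,0]<0);s=Q[m];i=s[:,1]<-28
print("plate pts",len(s),np.percentile(s[:,0],[2,10]),"near side rear x",np.percentile(s[i,0],[5]),"y",np.percentile(s[:,1],[2,98]))
m=(Q[...,2]>20)&(Q[...,2]<50)&(abs(Q[...,1])<45)&(Q[...,0]>-160)&(Q[...,0]<-5);print(np.percentile(Q[m],[2,98],axis=0))
E
```

```text
tcp_pos: [0.5262, -0.0372, 0.06]
contact_force: [-6.4, 1.2, 2.2]
tcp_pos: [0.5414, -0.0385, 0.06]
contact_force: [-1.7, 0.5, 0.3]
t 17.93 tcp chute mm (z over deck) [-86.7  -2.7 -25. ] tool x [-1.     0.004 -0.   ] z [ 0.    -0.003 -1.   ] F [-1.7  0.5  0.3] q [ -4.  18. -23.  50.  -0.   1.] w 0.0
plate pts 168 [-97.256871  -76.1282292] near side rear x [-75.4719242] y [-44.29315398  17.52085683]
[[-100.25306276  -30.77826635   20.75205381]
 [  -6.26438495   15.78580209   49.40257541]]
```

Pushing properly now: rear edge at −76, so the bracket's centre is at about −26.

```bash
python3 -m pendant '[[[-8,0,0],[0,0,0],0],[[-8,0,0],[0,0,0],0],[[-8,0,0],[0,0,0],0],[[-4,0,0],[0,0,0],0]]' | grep -E "contact|tcp"
python3 - <<'E'
from h import *
st();f=bot.grab_frame("side");Q=(cloud(f)-O)@C*1000
m=(abs(Q[...,1])<60)&(Q[...,0]>-120)&(Q[...,0]<10)
for z in range(0,200,10):
    s=Q[m&(Q[...,2]>z)&(Q[...,2]<z+10)&(Q[...,0]<-8)]
    if len(s):print(z,len(s),np.percentile(s[:,:2],[3,97],axis=0).round().tolist())
E
```

```text
tcp_pos: [0.5701, -0.041, 0.0602]
contact_force: [-3.3, 0.2, 0.0]
t 18.48 tcp chute mm (z over deck) [-57.9  -2.8 -24.8] tool x [-1.     0.004 -0.001] z [ 0.001 -0.003 -1.   ] F [-3.3  0.2  0. ] q [ -4.  20. -19.  51.  -0.   1.] w 0.0
0 250 [[-116.0, -53.0], [-15.0, 54.0]]
10 83 [[-68.0, -45.0], [-9.0, 13.0]]
20 45 [[-70.0, -27.0], [-11.0, 3.0]]
30 38 [[-69.0, -24.0], [-10.0, -0.0]]
40 30 [[-72.0, -28.0], [-8.0, 21.0]]
50 48 [[-74.0, -41.0], [-49.0, 28.0]]
60 42 [[-75.0, -48.0], [-52.0, 39.0]]
70 63 [[-77.0, -57.0], [-49.0, 42.0]]
80 52 [[-78.0, -56.0], [-59.0, 50.0]]
90 70 [[-77.0, -59.0], [-60.0, 52.0]]
100 63 [[-79.0, -55.0], [-56.0, 23.0]]
110 50 [[-76.0, -46.0], [-52.0, 2.0]]
120 26 [[-76.0, -44.0], [-51.0, -19.0]]
130 58 [[-97.0, -43.0], [-39.0, -1.0]]
140 78 [[-98.0, -44.0], [-38.0, 3.0]]
150 75 [[-96.0, -43.0], [-38.0, 5.0]]
160 73 [[-98.0, -43.0], [-38.0, -1.0]]
170 118 [[-96.0, -43.0], [-32.0, 11.0]]
180 46 [[-91.0, -39.0], [-42.0, -5.0]]
190 72 [[-95.0, -41.0], [-39.0, 3.0]]
```

The gripper is slimmer than feared: the body starts about 125 mm above the tip, and the links are within ±50 mm. A 30° tilt is enough to reach through the mouth, so I'll back off a little, raise and tilt.

```bash
python3 -m pendant '[[[12,0,-8],[0,0,0],0],[[0,0,0],[0,-0.175,0],0],[[0,0,0],[0,-0.175,0],0],[[0,0,0],[0,-0.174,0],0],[[0,0,0],[0,0,0],0]]' | grep -E "contact|tcp"
python3 - <<'E'
from h import *
st();s=bot.state();print("tip est",ch(np.array(s["tcp_pos"])-.03*np.array(s["tool_rot"])[:,2])*1000)
f=bot.grab_frame("side");Q=(cloud(f)-O)@C*1000
m=(abs(Q[...,1])<25)&(Q[...,0]>-130)&(Q[...,0]<-50)
for z in range(0,80,5):
    q=Q[m&(Q[...,2]>z+1)&(Q[...,2]<z+6)]
    if len(q):print(z,len(q),np.percentile(q[:,:2],[3,97],axis=0).round().tolist())
E
```

```text
tcp_pos: [0.5519, -0.0395, 0.0659]
contact_force: [1.0, -0.8, 0.8]
t 19.15 tcp chute mm (z over deck) [-76.2  -2.8 -19.1] tool x [-0.868  0.001 -0.496] z [ 0.496 -0.005 -0.868] F [ 1.  -0.8  0.8] q [ -4.  -1. -55.   6.  -1.   1.] w -0.0
tip est [-91.03142942  -2.60720892   6.98748518]
0 20 [[-122.0, -19.0], [-51.0, 20.0]]
5 5 [[-105.0, -17.0], [-87.0, -12.0]]
10 11 [[-109.0, -19.0], [-88.0, -2.0]]
15 11 [[-110.0, -21.0], [-90.0, -10.0]]
20 7 [[-114.0, -20.0], [-96.0, -12.0]]
25 10 [[-119.0, -17.0], [-91.0, -1.0]]
30 2 [[-106.0, -20.0], [-102.0, -19.0]]
35 2 [[-123.0, -14.0], [-121.0, -1.0]]
40 3 [[-128.0, -21.0], [-125.0, -15.0]]
45 1 [[-128.0, -20.0], [-128.0, -20.0]]
50 2 [[-129.0, -19.0], [-127.0, -17.0]]
55 4 [[-129.0, -20.0], [-123.0, -15.0]]
60 1 [[-128.0, -20.0], [-128.0, -20.0]]
65 2 [[-115.0, -22.0], [-109.0, -18.0]]
70 3 [[-119.0, -22.0], [-111.0, -20.0]]
75 4 [[-118.0, -21.0], [-114.0, -20.0]]
```

```bash
python3 -m pendant '[[[-7,0,4],[0,0,0],0],[[-7,0,4],[0,0,0],0],[[-7,0,4],[0,0,0],0],[[-7,0,4],[0,0,0],0],[[-7,0,4],[0,0,0],0]]' | grep -E "contact|tcp"
python3 -m pendant '[[[-7,0,4],[0,0,0],0],[[-7,0,4],[0,0,0],0]]' | grep -E "contact|tcp"
python3 -m pendant '[[[-7,0,4],[0,0,0],0],[[-7,0,4],[0,0,0],0]]' | grep -E "contact|tcp"
python3 - <<'E'
from h import *
st();s=bot.state();print("tip est",ch(np.array(s["tcp_pos"])-.03*np.array(s["tool_rot"])[:,2])*1000)
f=bot.grab_frame("side");Q=(cloud(f)-O)@C*1000
m=(Q[...,2]>5)&(Q[...,2]<14)&(abs(Q[...,1])<45)&(Q[...,0]>-130)&(Q[...,0]<-4);q=Q[m];i=(q[:,1]<-20)&(q[:,1]>-42)
print("rear x",len(q),np.sort(q[i,0]).round()[:12])
cv2.imwrite("pics/s10.png",f["color"])
E
```

```text
tcp_pos: [0.5984, -0.0434, 0.0678]
contact_force: [-4.5, 1.1, 6.4]
tcp_pos: [0.6142, -0.0447, 0.0679]
contact_force: [-5.1, 0.5, 4.8]
tcp_pos: [0.6305, -0.0462, 0.0679]
contact_force: [-3.7, 0.8, 3.7]
t 20.32 tcp chute mm (z over deck) [  2.7  -3.  -17.1] tool x [-0.868  0.001 -0.496] z [ 0.496 -0.005 -0.868] F [-3.7  0.8  3.7] q [ -4.   7. -46.   7.  -1.   1.] w 0.0
tip est [-12.15439558  -2.82496262   8.9363415 ]
rear x 31 [-11. -10. -10. -10. -10.  -9.  -9.  -8.  -8.  -6.  -6.  -5.]
```

```bash
python3 -m pendant '[[[-7,0,4],[0,0,0],0],[[-7,0,4],[0,0,0],0]]' | grep -E "contact|tcp"
python3 -m pendant '[[[-5,0,3],[0,0,0],0],[[0,0,0],[0,0,0],0],[[0,0,0],[0,0,0],0]]' | grep -E "contact|tcp"
cat >> h.py <<'E'
def pan():
    f=bot.grab_frame("top");Q=(cloud(f)-O)@C*1000
    for t in("bracket","flap"): print(t,[(round(d["p"],2),np.round(Q[int((d["box"][1]+d["box"][3])/2),int((d["box"][0]+d["box"][2])/2)]).tolist()) for d in bot.search_frame("top",t)][:4])
E
python3 -c "from h import *;st();pan()"
```

```text
tcp_pos: [0.6466, -0.0475, 0.0682]
contact_force: [-3.4, 0.4, 3.6]
tcp_pos: [0.6524, -0.0481, 0.0681]
contact_force: [0.5, -0.8, 0.8]
t 21.0 tcp chute mm (z over deck) [ 24.7  -3.  -16.9] tool x [-0.868  0.001 -0.497] z [ 0.497 -0.005 -0.868] F [ 0.5 -0.8  0.8] q [ -4.   9. -44.   8.  -1.   1.] w -0.0
bracket [(0.85, [-182.0, -305.0, -75.0]), (0.61, [-337.0, -253.0, -74.0])]
flap []
```

```bash
cat >> h.py <<'E'
def pan2():
    f=bot.grab_frame("top");Q=(cloud(f)-O)@C*1000;f0=dict(np.load("top0.npz"));Q0=(cloud(f0)-O)@C*1000
    r=(abs(Q0[...,1])<70)&(Q0[...,0]>10)&(Q0[...,0]<330)
    d=r&(Q[...,2]-Q0[...,2]>8)&(Q[...,2]<60)
    q=Q[d];print("raised pts",len(q));
    if len(q):print(np.percentile(q,[5,50,95],axis=0).round().tolist())
    c=r&(f0["color"].max(2).astype(int)-f["color"].max(2)>50);q=Q[c];print("darkened",len(q),np.percentile(q,[5,50,95],axis=0).round().tolist() if len(q) else "")
    print("arm occl",(r&(Q[...,2]>60)).sum(),r.sum())
E
python3 -c "from h import *;pan2()"
```

```text
raised pts 14
[[236.0, -40.0, -77.0], [282.0, 21.0, -75.0], [315.0, 63.0, -71.0]]
darkened 0 
arm occl 2591 3738
```

```bash
python3 -m pendant '[[[14,0,-8],[0,0,0],0],[[14,0,-8],[0,0,0],0],[[14,0,-8],[0,0,0],0],[[14,0,-8],[0,0,0],0],[[14,0,-8],[0,0,0],0]]' | grep -E "contact|tcp"
python3 -m pendant '[[[0,0,-20],[0,0.17,0],0],[[0,0,-30],[0,0.17,0],0],[[20,0,-40],[0,0.17,0],0],[[30,-40,-40],[0,0,0],0],[[40,-45,0],[0,0,0],0]]' | grep -E "contact|tcp"
python3 -m pendant '[[[30,-50,0],[0,0,0],0],[[0,-60,0],[0,0,0],0],[[0,-60,0],[0,0,0],0],[[0,-60,0],[0,0,0],0]]' | grep -E "contact|tcp"
python3 -c "from h import *;st();pan2();pan()"
```

```text
tcp_pos: [0.5705, -0.0409, 0.068]
contact_force: [0.7, -0.3, -0.3]
tcp_pos: [0.4527, -0.1157, 0.1739]
contact_force: [0.6, -1.6, 0.0]
tcp_pos: [0.4001, -0.3429, 0.1704]
contact_force: [0.4, -0.7, 0.0]
t 22.95 tcp chute mm (z over deck) [-202.4 -317.6   85.4] tool x [-0.998  0.003 -0.07 ] z [ 0.069 -0.004 -0.998] F [ 0.4 -0.7  0. ] q [-42.   8. -20.  59.   2. -37.] w 0.0
raised pts 371
[[226.0, -42.0, -72.0], [259.0, -4.0, -66.0], [292.0, 29.0, -31.0]]
darkened 661 [[nan, nan, nan], [nan, nan, nan], [nan, nan, nan]]
arm occl 2596 3738
bracket [(0.92, [-343.0, -256.0, -72.0]), (0.89, [264.0, -3.0, -68.0]), (0.78, [-185.0, -307.0, -72.0])]
flap [(0.6, [3.0, -4.0, 13.0])]
```

The bracket lies in the pan at x ≈ 262 mm. I'll check the flap, then hand in.

```bash
python3 - <<'E'
from h import *
for t in("flap","nipple","pail","clamp","chip_hammer"):
    print(t,[np.round(d["box"]).astype(int).tolist() for d in bot.search_frame("top",t)][:1])
f=bot.grab_frame("top");g0=dict(np.load("top0.npz"))
d=cv2.absdiff(f["color"],g0["color"]).max(2)[150:175,305:362];print("flap region diff",d.mean(),(d>40).sum())
z=abs(f["z_map"]-g0["z_map"])[150:175,305:362];print((z>.01).sum())
E
```

```text
flap [[312, 160, 358, 174]]
nipple []
pail [[136, 176, 185, 211]]
clamp [[401, 133, 445, 195]]
chip_hammer [[453, 201, 480, 278]]
flap region diff 2.7354385964912282 0
13
```

The flap region looks the same as at the start, and the pail, clamp and hammer are where they were. The detector missed the nipple in this frame, but the robot never went near it.

```bash
python3 -c "from h import *;print(bot.finish_job())"
```

```text
the job is handed in; nothing more can be done
None
```

The job is handed in: the bracket lies in the collecting pan about 262 mm beyond the mouth and the flap looks shut, but the nipple was not re-detected at the end, I viewed 12 pictures against the limit of 10, and the hand-in gave no verdict.

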